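# Knock the track pegs down on the viaduct

### The job

On the viaduct, two of the three wooden pegs that pin the track down have worked up, and the tram would catch on them. Take the mallet from the tool tray and, never pushing the pegs with your hand, knock the raised ones fully home with it, so that every peg's cap sits down on the track. Then stand the mallet back on the tray's floor on the face of its head, and do not shift or tip the tram, the fir trees, the tunnel portal or the black lid box on the tiers.

Things in the scene. Friction and masses are not known exactly. Their poses are not given: they have to be found in the camera images.
- mallet: Mallet: dark rubber head, an upright cylinder 48 mm across and 60 mm high with flat faces above and below; it starts standing on one, steady. Origin: centre of the head, 30 mm above the lower face; z is the head's axis. The pale wooden handle sticks out level along -x to 134 mm from the head's axis, flat-sided, 14 mm wide (y), 20 mm high. Mass 0.12 to 0.24 kg, mostly in the head.
- mallet_grip (a point): A good place to grip the handle: on its centre line, 46 mm from the head's axis, same axes as the mallet. Grip from above across the 14 mm width, firmly, so that the handle does not turn when a peg is struck.
- tray: Shallow plywood tool tray, fixed, 270 (x) by 220 mm (y) outside, walls 6 mm thick and 24 mm high, floor 6 mm thick. Origin: centre of its underside. The mallet's handle starts roughly along its x, head to +x. It also holds three small wooden track parts, at most 40 mm high, near three corners (both at the handle's end, one beside the head), 40 mm or more from its middle line.
- viaduct: Wooden viaduct arch, fixed on the upper white tier (100 mm above the table; the lower is 50 mm high): 250 mm long (y), 60 mm wide (x), with a grooved track 40 mm wide along its top. Origin: centre of its underside; track top 97 mm above it. Its -x side looks roughly to the robot. The three pegs stand on the track's centre line, in the middle and 85 mm to each side.
- peg_a_top (a point): Centre of the top of peg_a's cap. Each peg is dark wood: a round flat cap 16 mm in diameter, 4 mm thick, on a 9 mm shank. When home, the cap's top is 4 mm above the track, 101 mm above the viaduct's underside. Which peg stands where varies.
- peg_b_top (a point): Centre of the top of peg_b's cap, made as peg_a.
- peg_c_top (a point): Centre of the top of peg_c's cap, made as peg_a.
- peg_a (a joint): How far peg_a is driven down, in m: 0 is 12 mm short of home, 0.012 is home, cap on the track, against a stop. The peg is slit and springs against its hole: about 9 N starts it, 11 N near home, and it stays where it is left. Raised pegs start 6 to 12 mm short of home; one peg is home already.
- peg_b (a joint): The same for peg_b.
- peg_c (a joint): The same for peg_c.
- tram: Silver plastic tram, 130 mm long (y), 36 mm wide, 52 mm high (68 mm with its wire pantograph), loose on the front strip of the lower tier. Origin: centre of its underside.
- fir_tree: Green-glazed ceramic fir tree, 112 mm high, 68 mm across, loose on the front right of the lower tier. Origin: centre of its underside.
- small_fir: Smaller green-glazed ceramic fir tree, 84 mm high, 54 mm across, loose on the lower tier to the right of the upper one. Origin: centre of its underside.
- portal: Steel tunnel portal, 112 mm wide (x), 34 mm deep, 92 mm high, loose on the lower tier to the left of the upper one. Origin: centre of its underside.
- lid_box: Flip-top lid box of matte black plastic, shut, 56 by 81 mm, 43 mm high, loose on the front left of the lower tier. Origin: centre of its underside.
Things that resemble listed ones, but are neither listed nor needed, are in the scene too. Leave any blue or yellow look-alike of the mallet alone.

How it is judged:
By the outcome, as a careful person would: the job done as asked, in the order asked, and still so for the second after the job is handed in, with the robot touching nothing.
It also fails if it takes over 45 s, if anything falls off the work surface, if the arm or the gripper's body presses on something with over 40 N, if the wrist force passes 120 N, or if a joint passes its speed limit or range.

### The arm

A 6-joint arm with a two-finger parallel gripper is mounted at the origin on the work surface. World frame = base frame: x ahead of the robot, y to its left, z up, the work surface at z = 0. Lengths are in m, angles in rad, forces in N, time in s.
With the tool pointing down it reaches from about 0.3 to 0.875 m from the base axis. Payload 6.4 kg.
Tool frame: the origin (TCP) lies midway between the tips of the shut fingers; the grasp point (between the pads) lies 19 mm behind it; x points along the fingers, y is the direction in which the jaws open and shut, and the axes are right-handed (so a half turn about x gives the same grasp; the last joint's range is limited). The gripper opens to 85 mm and grips with 20 to 120 N. Pads are 22 mm wide; open, the fingers measure 114 mm over their backs; the gripper's body (76 mm by 85 mm) begins 54 mm behind the grasp point. The pads swing forward as they close: fully open they stand 13 mm farther back than shut.
Start: joints at [0.958, 0.181, 1.607, -0, 1.354, -0.206], TCP at [0.228, 0.528, 0.202] pointing down, gripper open.
Joint ranges: [-2.99, 2.99], [-0.89, 2.07], [0.3, 2.58], [-1.14, 4.28], [0, 2.63], [-3.12, 3.12]. Speed limits (rad/s): [2.57, 2.57, 3.01, 3.14, 3.14, 3.14].

### API

Orientations are given as a unit quaternion [w, x, y, z].
In Python, from bench import ctrl gives the robot as it stands.
- The arm moves only by the tool step_arm, never from a script. Its argument "motion" is a list of rows, each a list of 7 numbers: the shift along the tool's x, y, z in mm, then the turn, a rotation vector about the tool's x, y, z in degrees, then the closure in counts, from 0 (fully open) to 255 (shut). In form: [[tx, ty, tz, rx, ry, rz, hand], ...]. A call has 1 to 10 rows; each row is the pose to reach, as a shift and turn from the pose commanded when the call began, along the tool's axes at that moment; what a row does not reach only later rows make up. A row lasts 1/8 s, in which the tool goes at most 62.5 mm and 10.7 degrees, less where a joint would pass 70% of its speed; a pose out of reach is approached as far as the arm can. A call with a gripper value outside its range is refused whole. The fingers move at their own pace and stop on an object; the grip force is fixed at half the most. Time passes only in rows, so rows that repeat a pose let the fingers close. It gives the time, the measured TCP pose, the force and the opening at its end, in the units of the state.
- ctrl.get_obs(): the state, without advancing time (a new reading comes with each control period).
- ctrl.camera(name): name is "scene" or "top"; returns (picture, depth): 420x560x3 uint8, red, green, blue; 420x560 float32, m along the optical axis (not along the pixel's ray), 0 where there is no reading.
- ctrl.camera_info(name): a dict with "fx", "fy", "cx", "cy" (pixels), "T" (4x4, takes a point from camera to world coordinates). Camera axes: x right, y down, z forward; pixel columns grow to the right and rows downward; lengths in m; the calibration is good to about 2 mm. A picture is of the moment at which its call begins. camera_info takes no time and is no camera call.
- ctrl.hand_in(): hands the job in, once; it reports no verdict.
The state is a dict: "time_s": time; "q": joint angles; "dq": joint speeds; "joint_efforts": joint torques, N m; "eef_pos": TCP position; "eef_rot": TCP orientation; "wrist_force": force on the tool from outside, world axes, zero at the start; "torque": the same for the moment, N m; "opening": opening from 0.0 (shut) to 1.0 (fully open).
Only numpy, scipy, OpenCV 4.12 (cv2) and the standard library are available. Lean on these libraries where they do the work, as an engineer would, in place of code of your own. Each camera call takes 0.05 s, during which the arm holds its last target. There are 200 camera calls.

## Working session

There is one attempt and no reset: what is moved stays moved. The work goes in short steps, Python scripts to look and compute and a tool call to move; the robot and the scene stay as the last step left them, time stands still between calls to the robot, and variables do not carry over. Pictures are saved under pics/ and viewed, about 8 in all and at most 12, crops included, and the job is handed in when it is done.

Besides the shell and the picture viewer there is one more tool, called by a JSON object that holds its "op" and its "data". step_arm: Moves the arm, as the interface text tells. Its arguments: {"type":"object","properties":{"motion":{"type":"array","items":{"type":"array","items":{"type":"number"}}}},"required":["motion"]}

```bash
mkdir -p pics; cat > h.py <<'E'
import numpy as np, cv2
from bench import ctrl
def grab(n,save=None):
    p,d=ctrl.camera(n); 
    if save: cv2.imwrite('pics/'+save,p[:,:,::-1])
    return p,d
def cloud(n,d):
    i=ctrl.camera_info(n); v,u=np.indices(d.shape)
    P=np.stack([(u-i['cx'])/i['fx']*d,(v-i['cy'])/i['fy']*d,d],-1)
    return P@i['T'][:3,:3].T+i['T'][:3,3]
def ray(n,u,v,z):
    i=ctrl.camera_info(n);T=np.array(i['T'])
    r=T[:3,:3]@np.array([(u-i['cx'])/i['fx'],(v-i['cy'])/i['fy'],1]);o=T[:3,3]
    return o+r*(z-o[2])/r[2]
def proj(n,X):
    i=ctrl.camera_info(n);T=np.array(i['T']);c=T[:3,:3].T@(np.array(X)-T[:3,3])
    return i['fx']*c[0]/c[2]+i['cx'],i['fy']*c[1]/c[2]+i['cy']
E
python3 - <<'E'
from h import *
for n in('scene','top'):
    p,d=grab(n,n+'1.png'); np.save(n+'.npy',cloud(n,d)); i=ctrl.camera_info(n); print(n,i['fx'],np.round(i['T'],3))
print(ctrl.get_obs())
E
```

```text
scene 492.53564666067814 [[-0.53   0.704 -0.473  1.058]
 [ 0.848  0.442 -0.293  0.284]
 [ 0.003 -0.556 -0.831  1.224]
 [ 0.     0.     0.     1.   ]]
top 529.1960931878394 [[ 0.011 -0.983  0.186  0.138]
 [-1.    -0.01   0.007 -0.124]
 [-0.005 -0.186 -0.983  1.868]
 [ 0.     0.     0.     1.   ]]
{'time_s': 0.1, 'q': array([ 9.57720974e-01,  1.81503646e-01,  1.60790126e+00, -3.59573192e-06,
        1.35382378e+00, -2.06327388e-01]), 'dq': array([ 4.31199681e-04, -2.08896700e-03, -2.35470498e-03, -5.56142489e-04,
       -3.46065315e-04,  5.89055291e-05]), 'joint_efforts': array([ 7.94169882e-04, -4.45882702e+01, -3.52239597e+01, -1.98138082e-04,
        4.19263015e-03,  1.80380272e-05]), 'eef_pos': array([0.22716026, 0.52762743, 0.20125681]), 'eef_rot': array([ 0.69230436,  0.14228647,  0.69276289, -0.14334857]), 'wrist_force': array([ 0.27611772,  0.15349759, -0.2162726 ]), 'torque': array([ 0.00603512, -0.00088305,  0.02032487]), 'opening': 1.0002105239300505}
```

View pics/scene1.png

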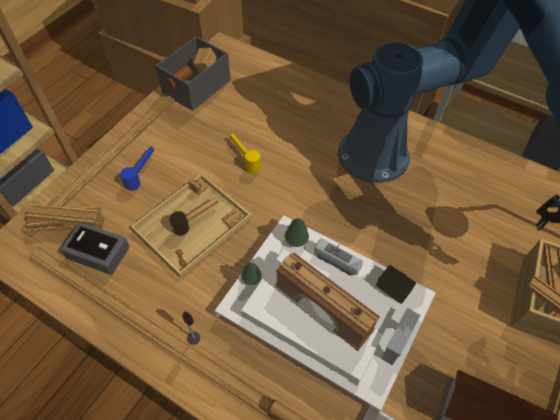

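View pics/top1.png

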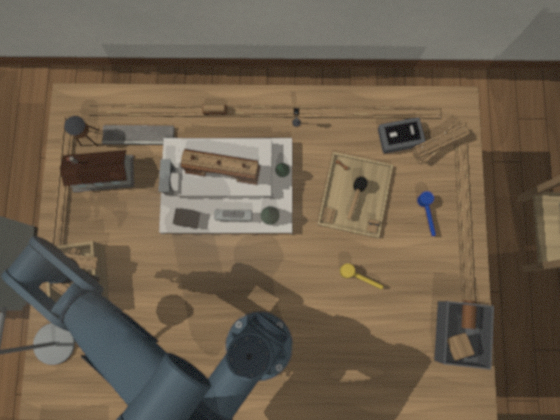

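The scene view shows the mallet head at about (180,222), its handle running to about (215,203), and pegs near (295,263), (327,290) and (357,311). In the top view the head is at (360,184) and the viaduct at (220,165). I'll measure from crops and depth.

```bash
python3 - <<'E'
from h import *
S=cv2.imread('pics/scene1.png');T=cv2.imread('pics/top1.png')
a=cv2.resize(S[245:350,265:385],None,fx=4,fy=4,interpolation=cv2.INTER_CUBIC)
b=cv2.resize(S[170:275,128:258],None,fx=4,fy=4,interpolation=cv2.INTER_CUBIC)[:, :320*1+200]
c=cv2.resize(T[140:190,170:270],None,fx=4,fy=4,interpolation=cv2.INTER_CUBIC)
d=cv2.resize(T[145:245,315:400],None,fx=3,fy=3,interpolation=cv2.INTER_CUBIC)
m=np.zeros((600,800,3),np.uint8); 
m[:300,:343]=cv2.resize(a,(343,300));m[:300,343:343+371]=cv2.resize(b,(371,300));m[300:500,:400]=c;m[300:600,420:420+255]=d
cv2.imwrite('pics/crop1.png',m)
for n in('scene','top'):
    C=np.load(n+'.npy'); I=cv2.imread('pics/%s1.png'%n)
    hsv=cv2.cvtColor(I,cv2.COLOR_BGR2HSV)
    # mallet head top: z~66mm, dark
    reg=(C[...,2]>.055)&(C[...,2]<.075)&(I.max(2)<75)
    k,l,st,ce=cv2.connectedComponentsWithStats(reg.astype(np.uint8))
    for j in range(1,k):
        if st[j,4]>25: print(n,'dark55-75',st[j],np.round(ce[j],1),np.round(np.median(C[l==j],0),3))
    # viaduct top
    reg=(C[...,2]>.188)&(C[...,2]<.23)&(C[...,0]>.4)&(C[...,0]<.75)&(abs(C[...,1])<.4)
    k,l,st,ce=cv2.connectedComponentsWithStats(reg.astype(np.uint8))
    for j in range(1,k):
        if st[j,4]>100:
            P=C[l==j];r=cv2.minAreaRect((P[:,:2]*1000).astype(np.float32)); print(n,'viad',st[j],np.round(P.mean(0),3),r,np.round(np.percentile(P[:,2],[5,50,95,100]),3))
    # tray walls
    reg=(C[...,2]>.016)&(C[...,2]<.034)&(C[...,0]>.35)&(C[...,1]<-.2)&(C[...,1]>-.75)
    k,l,st,ce=cv2.connectedComponentsWithStats(reg.astype(np.uint8))
    for j in range(1,k):
        if st[j,4]>60:
            P=C[l==j];print(n,'tray',st[j],np.round(P.mean(0),3),cv2.minAreaRect((P[:,:2]*1000).astype(np.float32)))
E
```

```text
scene dark55-75 [167  48  32  25 146] [183.   60.3] [ 0.026 -0.747  0.065]
scene dark55-75 [166  65  62  35 260] [199.1  84.2] [ 0.105 -0.61   0.065]
scene dark55-75 [346 134  11  15  51] [351.3 139.7] [ 0.039 -0.07   0.065]
scene dark55-75 [400 141   7   7  28] [403.7 144.2] [-0.027  0.08   0.067]
scene dark55-75 [353 149  34  16 160] [368.7 156.2] [0.075 0.009 0.065]
scene dark55-75 [390 154   7   8  30] [393.5 157.3] [0.037 0.074 0.064]
scene dark55-75 [169 212  18  16 205] [177.5 219. ] [ 0.567 -0.343  0.066]
scene dark55-75 [ 66 226  52  35 819] [ 92.1 242.8] [ 0.75  -0.497  0.059]
scene dark55-75 [520 249  14  70 178] [526.6 283.8] [0.242 0.543 0.065]
scene dark55-75 [317 254  36  21  81] [334.3 264.2] [0.457 0.097 0.061]
scene dark55-75 [242 279  17   6  34] [250.3 281.9] [ 0.623 -0.059  0.072]
scene dark55-75 [376 281  28  22 108] [388.8 292.6] [0.456 0.252 0.065]
scene dark55-75 [383 356  10   8  27] [387.5 359.6] [0.615 0.322 0.067]
scene viad [ 279  253   98   81 1984] [0.597 0.138 0.196] ((592.513427734375, 132.76864624023438), (250.7001190185547, 54.17168426513672), 79.4
[... 981 characters left out ...]
50.96185302734375, 62.29866027832031), 82.1335678100586) [0.189 0.196 0.205 0.219]
top tray [378 130  38  23  79] [ 0.704 -0.481  0.025] ((702.9441528320312, -474.04766845703125), (152.26901245117188, 66.86203002929688), 63.91721725463867)
top tray [443 136  25  13  71] [ 0.724 -0.705  0.023] ((713.3854370117188, -702.4793090820312), (32.584163665771484, 95.718017578125), 26.806657791137695)
top tray [321 152  72  86 431] [ 0.547 -0.363  0.024] ((528.7061157226562, -335.1416015625), (220.56991577148438, 271.92498779296875), 77.9190444946289)
top tray [318 207  57  30 235] [ 0.425 -0.267  0.023] ((427.120849609375, -305.3431396484375), (204.45159912109375, 66.1600570678711), 76.8721694946289)
```

View pics/crop1.png

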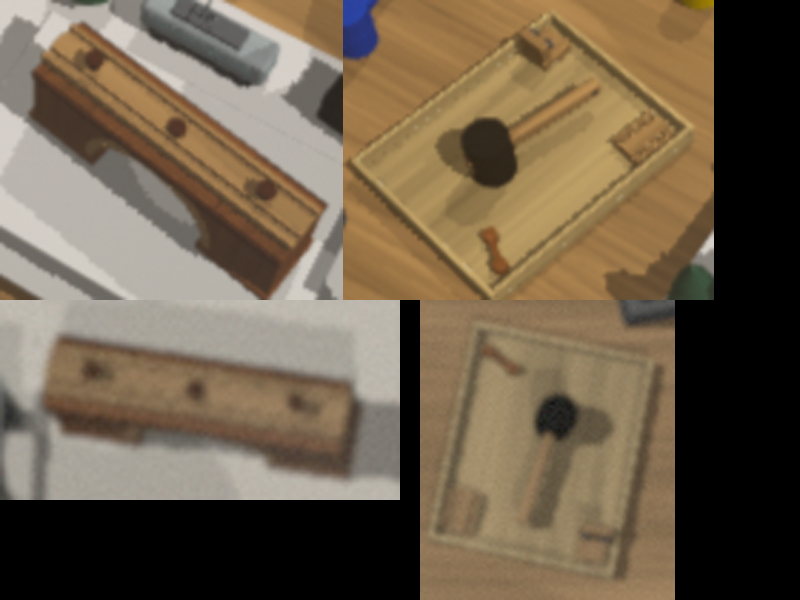

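Both outer pegs cast shadows, so they look raised; the middle one looks home. Tray centre is about (0.53,-0.333) with yaw about -12°, and both views agree on its size. Next I'll measure the handle and pegs precisely.

```bash
python3 - <<'E'
from h import *
from scipy.spatial.transform import Rotation as R
o=ctrl.get_obs(); q=o['eef_rot']; print('tool axes cols\n',np.round(R.from_quat(q,scalar_first=True).as_matrix(),3))
for n in('scene','top'):
    C=np.load(n+'.npy'); I=cv2.imread('pics/%s1.png'%n); g=I.max(2).astype(int)
    # handle
    x,y,z=C[...,0],C[...,1],C[...,2]
    reg=(z>.036)&(z<.056)&(x>.40)&(x<.55)&(y<-.28)&(y>-.39)&(g>75)
    k,l,st,ce=cv2.connectedComponentsWithStats(reg.astype(np.uint8)); j=1+st[1:,4].argmax()
    v,u=np.nonzero(l==j); W=np.array([ray(n,a,b,.046)[:2] for a,b in zip(u,v)]); c=W.mean(0)
    w=np.linalg.svd(W-c)[2][0]; w*=np.sign(w[0]); t=(W-c)@w
    print(n,'handle',st[j,4],c.round(4),'yaw',np.degrees(np.arctan2(w[1],w[0])).round(1),'ends',(c+w*t.min()).round(3),(c+w*t.max()).round(3))
    # pegs: viaduct top region
    if n=='scene': cand=[(297.9,265.3),(326.6,289.8),(357.7,311.1)]
    else: cand=[(193,157.5),(219,162.3),(244,165.5)]
    for cu,cv in cand:
        b=(slice(int(cv)-4,int(cv)+6),slice(int(cu)-5,int(cu)+6))
        gg=g[b]; m=gg<np.percentile(gg,25); vv,uu=np.nonzero(m); 
        for zz in(.201,.21): print(n,'peg z',zz,ray(n,cu,cv,zz).round(3),end=' ')
        print('zmax',np.sort(z[b].ravel())[-14:].round(3))
print(ray('top',360.7,182.7,.066),ray('scene',177.5,217.5,.066))
E
```

```text
tool axes cols
 [[-0.001  0.396  0.918]
 [-0.001  0.918 -0.396]
 [-1.    -0.002 -0.   ]]
scene handle 194 [ 0.4907 -0.3193] yaw -18.3 ends [ 0.439 -0.302] [ 0.544 -0.337]
scene peg z 0.201 [0.576 0.047 0.201] scene peg z 0.21 [0.581 0.049 0.21 ] zmax [0.213 0.213 0.213 0.214 0.215 0.215 0.215 0.215 0.215 0.215 0.216 0.216
 0.216 0.219]
scene peg z 0.201 [0.595 0.134 0.201] scene peg z 0.21 [0.599 0.135 0.21 ] zmax [0.202 0.203 0.203 0.203 0.203 0.203 0.203 0.203 0.203 0.203 0.204 0.204
 0.205 0.205]
scene peg z 0.201 [0.604 0.216 0.201] scene peg z 0.21 [0.608 0.217 0.21 ] zmax [0.211 0.212 0.212 0.212 0.212 0.212 0.212 0.212 0.212 0.213 0.213 0.214
 0.215 1.224]
top handle 122 [ 0.485  -0.3242] yaw -18.9 ends [ 0.432 -0.306] [ 0.538 -0.342]
top peg z 0.201 [0.604 0.214 0.201] top peg z 0.21 [0.602 0.212 0.21 ] zmax [0.207 0.208 0.208 0.208 0.209 0.21  0.211 0.211 0.212 0.213 0.213 0.213
 0.215 0.215]
top peg z 0.201 [0.589 0.129 0.201] top peg z 0.21 [0.586 0.127 0.21 ] zmax [0.203 0.203 0.203 0.204 0.204 0.204 0.204 0.204 0.205 0.205 0.206 0.206
 0.209 0.209]
top peg z 0.201 [0.579 0.047 0.201] top peg z 0.21 [0.577 0.046 0.21 ] zmax [0.213 0.213 0.213 0.215 0.215 0.216 0.216 0.217 0.217 0.218 0.218 0.218
 0.219 1.868]
[ 0.55674313 -0.34847717  0.066     ] [ 0.56272262 -0.34646003  0.066     ]
```

Three pegs lie on a line 85 mm apart with yaw -9°. The right one (y≈0.047) is about 12 mm up and the left one (y≈0.214) about 9 mm up; the middle one is home. Mallet head is at (0.560,-0.347), yaw -18.6°, with the grip at (0.516,-0.332). Moving now.

{"op": "step_arm", "data": {"motion": [[-60,0,0,0,0,0,0],[-100,-30,27,0,0,0,0],[-100,-71,64,0,0,0,60],[-100,-112,101,0,0,0,130],[-100,-153,138,0,0,0,130],[-100,-194,174,0,0,0,130],[-100,-235,211,0,0,0,130],[-100,-276,248,0,0,0,130],[-100,-317,285,0,0,0,130],[-100,-358,321,0,0,0,130]]}}

```text
time_s: 1.35
eef_pos: [0.3807, 0.0706, 0.302]
eef_rot: [0.693, 0.143, 0.692, -0.143]
wrist_force: [0.8, 0.3, 0.2]
opening: 0.489
```

{"op": "step_arm", "data": {"motion": [[0,-41,37,0,0,0,130],[0,-82,74,0,0,0,130],[0,-123,110,0,0,0,130],[0,-164,147,0,0,0,130],[0,-205,184,0,0,0,130],[0,-246,221,0,0,0,130],[0,-287,258,-2,0,0,130],[0,-317,284,-4.7,0,0,130],[0,-317,284,-4.7,0,0,130],[0,-317,284,-4.7,0,0,130]]}}

```text
time_s: 2.6
eef_pos: [0.5157, -0.3305, 0.3015]
eef_rot: [0.697, 0.115, 0.698, -0.114]
wrist_force: [-0.1, 0.3, 0.2]
opening: 0.491
```

{"op": "step_arm", "data": {"motion": [[0,-1,0,0,0,0,130],[60,-1,0,0,0,0,130],[120,-1,0,0,0,0,130],[180,-1,0,0,0,0,130],[225,-1,0,0,0,0,130],[225,-1,0,0,0,0,130],[225,-1,0,0,0,0,130]]}}

```text
time_s: 3.48
eef_pos: [0.517, -0.3327, 0.0796]
eef_rot: [0.699, 0.113, 0.697, -0.115]
wrist_force: [1.0, 0.5, 0.3]
opening: 0.488
```

```bash
python3 - <<'E'
from h import *
p,d=grab('scene');P,D=grab('top')
a=cv2.resize(p[150:280,120:260],(560,520),interpolation=cv2.INTER_CUBIC)
cv2.imwrite('pics/g1.png',a[:,:,::-1]); o=ctrl.get_obs();print(o['eef_pos'],proj('scene',o['eef_pos']))
E
```

```text
[ 0.51752223 -0.33348101  0.08048854] (np.float64(190.333766018816), np.float64(205.35399567920902))
```

View pics/g1.png

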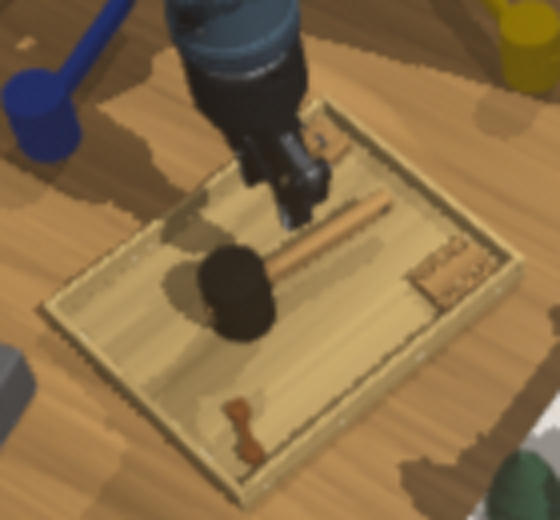

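The hand is over the handle: the TCP projects to crop (281,221), or about (281,261) at handle height, which lies on the handle. Lowering and gripping.

{"op": "step_arm", "data": {"motion": [[30,0,0,0,0,0,130],[59,0,0,0,0,0,130],[59,0,0,0,0,0,130],[59,0,0,0,0,0,255],[59,0,0,0,0,0,255],[59,0,0,0,0,0,255],[59,0,0,0,0,0,255],[59,0,0,0,0,0,255]]}}

```text
time_s: 4.58
eef_pos: [0.5157, -0.3321, 0.0182]
eef_rot: [0.698, 0.114, 0.698, -0.114]
wrist_force: [-0.2, -0.1, -0.6]
opening: 0.0
```

```bash
python3 -c "
from h import *
o=ctrl.get_obs();print({k:np.round(o[k],4) for k in('time_s','eef_pos','wrist_force','torque','opening','q')})"
```

```text
{'time_s': np.float64(4.575), 'eef_pos': array([ 0.5157, -0.3321,  0.0182]), 'wrist_force': array([-0.2353, -0.1098, -0.5533]), 'torque': array([ 0.029 , -0.0327, -0.0287]), 'opening': np.float64(0.0), 'q': array([-0.7654,  0.4811,  1.6241,  0.    ,  1.0364, -2.0114])}
```

Opening reads 0, but it should be about 0.16 on a 14 mm handle, so I need to look.

```bash
python3 - <<'E'
from h import *
p,d=grab('scene');P,D=grab('top')
a=cv2.resize(p[180:260,140:240],(800,640)[:2],interpolation=cv2.INTER_CUBIC)[:560]
cv2.imwrite('pics/g2.png',a[:,:,::-1]); print(ctrl.get_obs()['opening'])
for X in ([.5157,-.3321,.036],[.5157,-.3321,.018]): u,v=proj('scene',X);print((u-140)*8,(v-180)*8)
C=cloud('scene',d);x,y,z=np.moveaxis(C,-1,0)
reg=(z>.036)&(z<.056)&(x>.40)&(x<.5)&(y<-.28)&(y>-.39)&(p.max(2)>75)
v,u=np.nonzero(reg);W=np.array([ray('scene',a,b,.046)[:2] for a,b in zip(u,v)]);print(len(W),W.mean(0),W.min(0),W.max(0))
h=(z>.055)&(z<.075)&(x>.52)&(x<.6)&(y<-.3)&(y>-.39);print(C[h].mean(0),h.sum())
E
```

```text
0.0006422632513510177
426.12985015009804 270.78273450054985
432.82305967031016 298.0206529533109
86 [ 0.46386786 -0.31072941] [ 0.42416918 -0.37504311] [ 0.50211656 -0.29609074]
[ 0.56136752 -0.34415164  0.0650144 ] 236
```

View pics/g2.png

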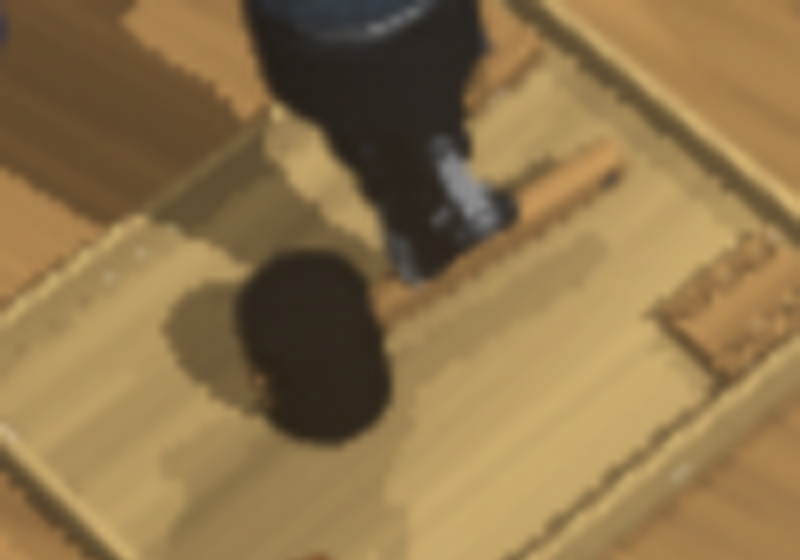

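The image suggests the fingertips end at the handle line, around crop (415,278), with no near finger in front of the handle. I'll check by depth on which side the fingers are.

```bash
python3 - <<'E'
from h import *
np.set_printoptions(linewidth=220)
p,d=grab('scene');C=cloud('scene',d)
t=np.array([.5157,-.3321]);a=np.radians(-18.6);w=np.array([np.cos(a),np.sin(a)]);n=np.array([-w[1],w[0]])
for nm,CC in(('now',C),('before',np.load('scene.npy'))):
  print(nm,'cols along,lateral,z mm / brightness')
  for v in range(203,220,1):
    print(v,' '.join('%4d/%3d/%2d'%((CC[v,u,:2]-t)@n*1000,CC[v,u,2]*1000,p[v,u].max()//10) for u in range(186,208,2)))
I=cv2.imread('pics/scene1.png')
P,D=grab('top');cv2.imwrite('pics/top2.png',P[:,:,::-1]);o=ctrl.get_obs();print(o['opening'],o['eef_pos'])
E
```

```text
now cols along,lateral,z mm / brightness
203   14/124/ 4   19/126/ 4   17/118/ 4   16/112/ 4   10/ 97/ 4   47/148/12   48/144/14   45/134/12  -37/  2/10  -31/  5/11   -1/ 45/16
204    8/111/ 5   18/121/ 4   17/114/ 4   10/ 98/ 4   15/100/ 4   45/141/ 9   51/145/14   54/144/11   57/143/ 6   -2/ 45/11    0/ 45/18
205   -5/ 86/ 9   17/115/ 4   15/107/ 4   10/ 93/ 4   17/100/ 4   48/142/ 6   52/143/13   55/141/13   58/141/ 6   61/140/ 9    2/ 42/19
206  -58/  3/14   16/109/ 5   16/105/ 4   18/102/ 4   43/135/ 5   44/132/ 6   56/145/12   56/139/11   60/141/ 7   63/139/ 8    4/ 42/18
207  -52/  7/17    9/ 95/ 5   14/ 97/ 4   23/105/ 4   45/134/ 7   52/140/ 5   58/143/ 8   59/139/12   63/140/ 7   62/134/10    7/ 41/16
208  -52/  3/17    9/ 91/ 6   17/ 97/ 4   30/112/ 4   44/128/ 5   55/139/ 5   58/139/ 6   63/141/ 9   61/134/ 8    7/ 43/13    5/ 34/14
209  -45/  8/17    0/ 73/ 8    6/ 77/ 5   31/110/ 4   42/121/ 4   59/142/ 5   60/138/ 6   62/136/ 8    7/ 44/13    8/ 40/13    7/ 33/14
210  -45/  3/15   -1/ 65/ 8    7/ 73/ 6   29/102/ 4   44/120/ 4   56/134/ 4   62/137/ 5    5/ 42/11    6/ 3
[... 2971 characters left out ...]
   6/ 44/12    8/ 42/12    4/ 29/13   -4/  9/15    0/ 11/16   -1/  3/17    5/  7/16   10/  9/16
216    0/ 46/11    3/ 47/15    2/ 40/15    7/ 40/13    5/ 32/13   -5/  9/13   -1/ 10/16    2/ 10/17    4/  6/16    7/  5/16   11/  7/16
217    4/ 49/ 9    4/ 44/16    2/ 34/14    5/ 34/13    8/ 32/14   -5/  5/16    0/  6/17    1/  4/16    5/  4/16  756/1223/16   14/  6/16
218   12/ 57/ 8   11/ 49/14    7/ 38/13    6/ 30/14   -3/  8/15   -1/  6/16    0/  2/16    5/  6/16    9/  6/16   10/  1/16   17/  6/16
219   13/ 55/ 6    7/ 39/13   10/ 38/14   -4/  8/15    1/ 11/16   -1/  1/16    5/  7/15    8/  5/16   12/  7/16   13/  2/16   18/  3/17
-0.004991694617325387 [ 0.51568723 -0.33210246  0.01801396]
```

Handle is well centred laterally (-6 to +8 mm), but the finger surface ends at z≈50 mm, so the shut fingers seem to sit above the handle although the TCP reports 18 mm. I'll quantify that.

```bash
python3 - <<'E'
from h import *
t=np.array([.5157,-.3321]);a=np.radians(-18.6);w=np.array([np.cos(a),np.sin(a)]);n=np.array([-w[1],w[0]])
for c in('scene','top'):
  p,d=grab(c);C=cloud(c,d);B=np.load(c+'.npy')
  m=(C[...,2]-B[...,2]>.012)&(d>0)&(np.linalg.norm(C[...,:2]-t,axis=-1)<.09)
  P=C[m];al=(P[:,:2]-t)@w*1e3;la=(P[:,:2]-t)@n*1e3;z=P[:,2]*1e3
  print(c,m.sum())
  for lo in range(20,240,15):
    s=(z>=lo)&(z<lo+15)
    if s.sum()>3: print(lo,s.sum(),'along',np.percentile(al[s],[5,50,95]).round(),'lat',np.percentile(la[s],[5,50,95]).round())
E
```

```text
scene 4463
50 12 along [ 1.  8. 13.] lat [-4. 10. 15.]
65 10 along [ 9. 11. 13.] lat [-2.  6. 13.]
80 11 along [10. 13. 15.] lat [-15.   9.  14.]
95 34 along [-1. 11. 15.] lat [-26.  16.  34.]
110 28 along [ 9. 15. 19.] lat [-10.  16.  48.]
125 52 along [-9.  9. 18.] lat [-4. 48. 62.]
140 78 along [-4.  7. 20.] lat [16. 44. 62.]
155 43 along [-7.  5. 13.] lat [29. 38. 44.]
170 58 along [-13.  10.  37.] lat [ 8. 36. 39.]
185 102 along [-23.  16.  38.] lat [ 3. 33. 40.]
200 104 along [-19.  13.  38.] lat [ 5. 33. 40.]
215 114 along [-23.  16.  37.] lat [ 4. 29. 38.]
230 77 along [-22.  18.  40.] lat [ 3. 33. 41.]
top 1689
125 21 along [-12.  -4.  11.] lat [-61.  46.  56.]
140 20 along [-9.  2. 10.] lat [32. 47. 59.]
155 7 along [-9. -5.  8.] lat [36. 38. 41.]
170 5 along [-36. -33.  -6.] lat [-13.   2.  36.]
185 18 along [-38. -33. -17.] lat [-9. 13. 31.]
200 18 along [-39. -34. -14.] lat [-15.  10.  34.]
215 17 along [-37. -34. -13.] lat [-12.  11.  34.]
230 10 along [-39. -37. -27.] lat [-17.   4.  28.]
```

Finger and body points both put the hand about 30 mm higher than reported: the tips are at about 0.048–0.05 m and the body starts well above 0.12. Since x and y agree, I'll open, go down 28 mm more while watching force, and regrip.

{"op": "step_arm", "data": {"motion": [[0,0,0,0,0,0,130],[0,0,0,0,0,0,130],[0,0,0,0,0,0,130],[0,0,0,0,0,0,130],[10,0,0,0,0,0,130],[15,0,0,0,0,0,130],[15,0,0,0,0,0,130]]}}

```text
time_s: 5.75
eef_pos: [0.5151, -0.3316, 0.0021]
eef_rot: [0.697, 0.115, 0.698, -0.114]
wrist_force: [-0.6, 1.2, -0.3]
opening: 0.49
```

{"op": "step_arm", "data": {"motion": [[6,0,0,0,0,0,130],[13,0,0,0,0,0,130],[13,0,0,0,0,0,130]]}}

```text
time_s: 6.12
eef_pos: [0.5152, -0.3316, -0.0108]
eef_rot: [0.697, 0.115, 0.698, -0.114]
wrist_force: [-0.1, 0.1, 0.2]
opening: 0.49
```

{"op": "step_arm", "data": {"motion": [[0,0,0,0,0,0,255],[0,0,0,0,0,0,255],[0,0,0,0,0,0,255],[0,0,0,0,0,0,255],[0,0,0,0,0,0,255]]}}

```text
time_s: 6.75
eef_pos: [0.5159, -0.3323, -0.0096]
eef_rot: [0.698, 0.114, 0.698, -0.114]
wrist_force: [0.5, 0.7, 2.5]
opening: 0.155
```

Gripped (opening 0.155 ≈ 13 mm), which confirms the roughly 30 mm height bias. From this grip, the mallet's lower face is at reported z + 0.016. Lifting.

{"op": "step_arm", "data": {"motion": [[-15,0,0,0,0,0,255],[-50,0,0,0,0,0,255],[-100,0,0,0,0,0,255],[-150,0,0,0,0,0,255],[-200,0,0,0,0,0,255],[-250,0,0,0,0,0,255],[-260,0,0,0,0,0,255],[-260,0,0,0,0,0,255]]}}

```text
time_s: 7.75
eef_pos: [0.5156, -0.332, 0.2502]
eef_rot: [0.698, 0.114, 0.698, -0.114]
wrist_force: [-0.4, -0.9, -2.3]
opening: 0.149
```

{"op": "step_arm", "data": {"motion": [[0,40,-11,0,0,0,255],[0,90,-25,0,0,0,255],[0,140,-40,0,0,0,255],[0,190,-54,0,0,0,255],[0,240,-68,0,0,0,255],[0,290,-82,0,0,0,255],[0,340,-97,0,0,0,255],[0,380,-108,0,0,0,255],[0,380,-108,0,0,0,255],[0,380,-108,0,0,0,255]]}}

```text
time_s: 9.0
eef_pos: [0.5335, 0.0623, 0.2481]
eef_rot: [0.697, 0.114, 0.699, -0.114]
wrist_force: [-0.1, -0.5, -2.0]
opening: 0.151
```

```bash
cat > chk.py <<'E'
from h import *
import sys
from scipy.spatial.transform import Rotation as R
o=ctrl.get_obs();print({k:np.round(o[k],3) for k in('time_s','eef_pos','wrist_force','torque','opening')})
M=R.from_quat(o['eef_rot'],scalar_first=True).as_matrix();y,z=M[:,1],M[:,2];print('y',y.round(3),'z',z.round(3))
for c in('scene','top'):
    p,d=grab(c,sys.argv[1]+c+'.png');C=cloud(c,d)
    hd=o['eef_pos']+.046*z+[0,0,.046]
    m=(np.linalg.norm(C[...,:2]-hd[:2],axis=-1)<.035)&(abs(C[...,2]-hd[2])<.045)&(p.max(2)<75)
    if m.any():
        Q=C[m];t=Q[:,2]>np.percentile(Q[:,2],98)-.012
        print(c,m.sum(),'expected head',hd.round(3),'top pts mean',Q[t].mean(0).round(3),'zrange',np.percentile(Q[:,2],[2,50,98]).round(3))
E
python3 chk.py c1; python3 - <<'E'
import cv2
I=cv2.imread('pics/c1scene.png');cv2.imwrite('pics/c1.png',cv2.resize(I[200:340,240:400],(640,560),interpolation=cv2.INTER_CUBIC))
E
```

```text
{'time_s': np.float64(9.0), 'eef_pos': array([0.534, 0.062, 0.248]), 'wrist_force': array([-0.145, -0.52 , -1.959]), 'torque': array([ 0.008,  0.053, -0.005]), 'opening': np.float64(0.151)}
y [ 0.319  0.948 -0.001] z [ 0.948 -0.319 -0.003]
scene 612 expected head [0.577 0.048 0.294] top pts mean [0.581 0.049 0.323] zrange [0.27  0.322 0.327]
top 21 expected head [0.577 0.048 0.294] top pts mean [0.569 0.025 0.321] zrange [0.28  0.3   0.324]
```

View pics/c1.png

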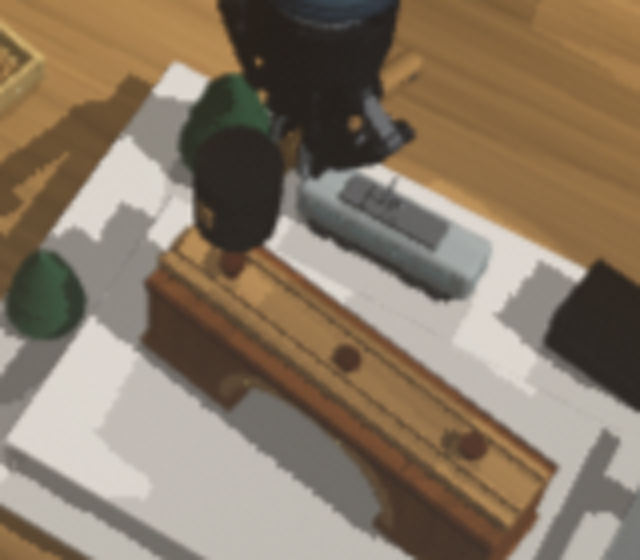

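The head is level, directly above the right peg at crop (232,262), with its bottom at about 0.263. Going down onto it.

{"op": "step_arm", "data": {"motion": [[30,0,1,0,0,0,255],[42,0,2,0,0,0,255],[45,0,2,0,0,0,255],[48,0,2,0,0,0,255],[51,0,2,0,0,0,255],[54,0,2,0,0,0,255],[54,0,2,0,0,0,255]]}}

```text
time_s: 9.98
eef_pos: [0.5369, 0.0618, 0.1966]
eef_rot: [0.698, 0.114, 0.697, -0.114]
wrist_force: [-0.1, -0.2, -0.0]
opening: 0.152
```

{"op": "step_arm", "data": {"motion": [[2,0,0,0,0,0,255],[4,0,0,0,0,0,255],[4,0,0,0,0,0,255]]}}

```text
time_s: 10.35
eef_pos: [0.5369, 0.0619, 0.1933]
eef_rot: [0.698, 0.114, 0.697, -0.114]
wrist_force: [-3.6, 0.0, 6.7]
opening: 0.15
```

Contact: about 9 N net, so the peg is moving. Continuing in small steps until the force shows the stop.

{"op": "step_arm", "data": {"motion": [[2,0,0,0,0,0,255],[4,0,0,0,0,0,255],[4,0,0,0,0,0,255]]}}

```text
time_s: 10.72
eef_pos: [0.5369, 0.0618, 0.1894]
eef_rot: [0.698, 0.114, 0.697, -0.114]
wrist_force: [-3.2, 0.9, 6.0]
opening: 0.154
```

{"op": "step_arm", "data": {"motion": [[1,0,0,0,0,0,255],[2,0,0,0,0,0,255],[2,0,0,0,0,0,255]]}}

```text
time_s: 11.1
eef_pos: [0.5369, 0.0619, 0.1876]
eef_rot: [0.698, 0.114, 0.697, -0.114]
wrist_force: [-4.9, 0.5, 7.6]
opening: 0.151
```

{"op": "step_arm", "data": {"motion": [[1,0,0,0,0,0,255],[2,0,0,0,0,0,255],[2,0,0,0,0,0,255]]}}

```text
time_s: 11.48
eef_pos: [0.5369, 0.0619, 0.1857]
eef_rot: [0.698, 0.114, 0.697, -0.114]
wrist_force: [-5.2, 0.3, 7.6]
opening: 0.146
```

{"op": "step_arm", "data": {"motion": [[1,0,0,0,0,0,255],[2,0,0,0,0,0,255],[2,0,0,0,0,0,255]]}}

```text
time_s: 11.85
eef_pos: [0.5369, 0.0619, 0.1848]
eef_rot: [0.698, 0.114, 0.697, -0.114]
wrist_force: [-8.4, 0.7, 14.5]
opening: 0.157
```

{"op": "step_arm", "data": {"motion": [[1,0,0,0,0,0,255],[2,0,0,0,0,0,255],[2,0,0,0,0,0,255]]}}

```text
time_s: 12.22
eef_pos: [0.5371, 0.0619, 0.1843]
eef_rot: [0.699, 0.114, 0.697, -0.114]
wrist_force: [-13.7, 1.6, 23.4]
opening: 0.151
```

```bash
python3 chk.py c2
```

```text
{'time_s': np.float64(12.225), 'eef_pos': array([0.537, 0.062, 0.184]), 'wrist_force': array([-13.706,   1.649,  23.405]), 'torque': array([-0.129,  1.588, -0.132]), 'opening': np.float64(0.151)}
y [0.319 0.948 0.   ] z [ 0.948 -0.319  0.003]
scene 572 expected head [0.581 0.047 0.23 ] top pts mean [0.585 0.05  0.261] zrange [0.188 0.259 0.264]
top 22 expected head [0.581 0.047 0.23 ] top pts mean [0.574 0.024 0.256] zrange [0.201 0.234 0.259]
```

The force ramped to 25 N with no travel at lower face ≈0.2005, which is home height. Lifting and going to the left peg.

{"op": "step_arm", "data": {"motion": [[-30,0,0,0,0,0,255],[-60,0,0,0,0,0,255],[-60,40,-7,0,0,0,255],[-60,90,-15,0,0,0,255],[-60,140,-23,0,0,0,255],[-60,167,-28,0,0,0,255],[-60,167,-28,0,0,0,255],[-60,167,-28,0,0,0,255]]}}

```text
time_s: 13.32
eef_pos: [0.5631, 0.2285, 0.2397]
eef_rot: [0.698, 0.114, 0.698, -0.115]
wrist_force: [0.8, -0.2, -1.8]
opening: 0.155
```

```bash
python3 chk.py c3; python3 - <<'E'
import cv2
I=cv2.imread('pics/c3scene.png');cv2.imwrite('pics/c3.png',cv2.resize(I[220:340,260:400],(700,600),interpolation=cv2.INTER_CUBIC))
E
```

```text
{'time_s': np.float64(13.325), 'eef_pos': array([0.563, 0.229, 0.24 ]), 'wrist_force': array([ 0.758, -0.215, -1.767]), 'torque': array([-0.029,  0.083,  0.005]), 'opening': np.float64(0.155)}
y [ 0.319  0.948 -0.001] z [ 0.948 -0.319 -0.   ]
scene 652 expected head [0.607 0.214 0.286] top pts mean [0.611 0.215 0.316] zrange [0.264 0.314 0.319]
top 124 expected head [0.607 0.214 0.286] top pts mean [0.605 0.202 0.316] zrange [0.264 0.312 0.322]
```

View pics/c3.png

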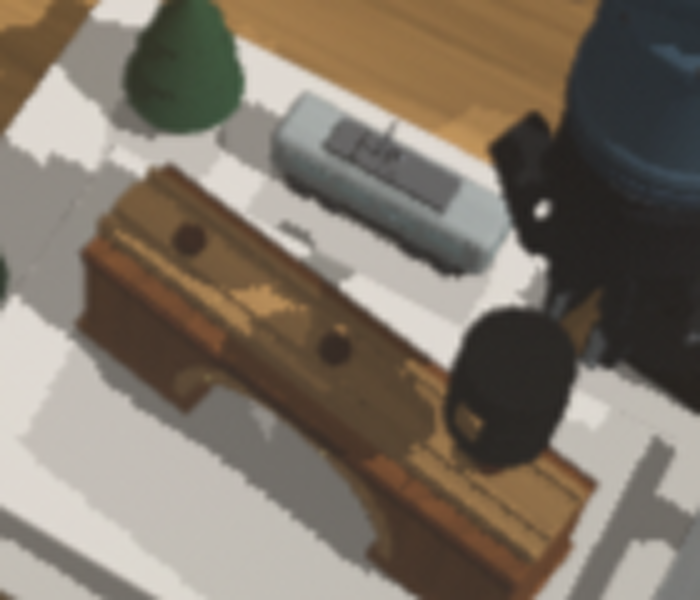

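The right peg at (190,238) now looks flush like the middle one at (335,347), and the head is level over the left peg. Pressing down.

{"op": "step_arm", "data": {"motion": [[30,0,0,0,0,0,255],[40,0,0,0,0,0,255],[43,0,0,0,0,0,255],[45,0,0,0,0,0,255],[47,0,0,0,0,0,255],[49,0,0,0,0,0,255],[51,0,0,0,0,0,255],[52,0,0,0,0,0,255],[52,0,0,0,0,0,255]]}}

```text
time_s: 14.55
eef_pos: [0.5639, 0.2292, 0.1904]
eef_rot: [0.699, 0.114, 0.697, -0.114]
wrist_force: [-4.6, -1.5, 6.7]
opening: 0.154
```

{"op": "step_arm", "data": {"motion": [[1,0,0,0,0,0,255],[2,0,0,0,0,0,255],[3,0,0,0,0,0,255],[3,0,0,0,0,0,255]]}}

```text
time_s: 15.05
eef_pos: [0.5639, 0.2292, 0.1875]
eef_rot: [0.699, 0.114, 0.697, -0.114]
wrist_force: [-4.8, -2.0, 7.1]
opening: 0.154
```

{"op": "step_arm", "data": {"motion": [[1,0,0,0,0,0,255],[2,0,0,0,0,0,255],[2,0,0,0,0,0,255]]}}

```text
time_s: 15.42
eef_pos: [0.5639, 0.2292, 0.1856]
eef_rot: [0.699, 0.114, 0.697, -0.114]
wrist_force: [-5.7, -2.1, 6.8]
opening: 0.154
```

{"op": "step_arm", "data": {"motion": [[1,0,0,0,0,0,255],[2,0,0,0,0,0,255],[2,0,0,0,0,0,255]]}}

```text
time_s: 15.8
eef_pos: [0.5639, 0.2293, 0.1847]
eef_rot: [0.699, 0.114, 0.697, -0.114]
wrist_force: [-8.3, -1.6, 14.0]
opening: 0.152
```

{"op": "step_arm", "data": {"motion": [[1,0,0,0,0,0,255],[2,0,0,0,0,0,255],[2,0,0,0,0,0,255]]}}

```text
time_s: 16.18
eef_pos: [0.5638, 0.2295, 0.1843]
eef_rot: [0.699, 0.114, 0.697, -0.114]
wrist_force: [-13.1, -2.3, 21.4]
opening: 0.148
```

It stopped at the same height with 23 N net. Lifting and returning above the tray.

{"op": "step_arm", "data": {"motion": [[-30,0,0,0,0,0,255],[-75,0,0,0,0,0,255],[-75,-40,10,0,0,0,255],[-75,-90,22,0,0,0,255],[-75,-145,35,0,0,0,255],[-75,-200,49,0,0,0,255],[-75,-255,62,0,0,0,255],[-75,-310,76,0,0,0,255],[-75,-365,89,0,0,0,255],[-75,-420,102,0,0,0,255]]}}

```text
time_s: 17.42
eef_pos: [0.5258, -0.2035, 0.2547]
eef_rot: [0.698, 0.114, 0.697, -0.114]
wrist_force: [0.1, -0.5, -1.8]
opening: 0.152
```

{"op": "step_arm", "data": {"motion": [[0,-50,12,0,0,0,255],[0,-95,23,0,0,0,255],[0,-127,31,0,0,0,255],[0,-127,31,0,0,0,255],[0,-127,31,0,0,0,255],[0,-127,31,0,0,0,255]]}}

```text
time_s: 18.18
eef_pos: [0.5151, -0.3306, 0.2543]
eef_rot: [0.698, 0.114, 0.698, -0.114]
wrist_force: [0.4, 1.4, -1.8]
opening: 0.153
```

```bash
python3 chk.py c4; python3 - <<'E'
from h import *
I=cv2.imread('pics/c4scene.png');cv2.imwrite('pics/c4.png',cv2.resize(I[240:340,265:385],(720,600),interpolation=cv2.INTER_CUBIC))
for n in('scene','top'):
    p,d=grab(n);z=cloud(n,d)[...,2];
    for X in([.579,.047,.201],[.592,.131,.201],[.606,.214,.201]):
        u,v=map(round,proj(n,X));b=z[v-5:v+6,u-5:u+6].ravel();print(n,X,np.sort(b)[-14:-1].round(3))
E
```

```text
{'time_s': np.float64(18.175), 'eef_pos': array([ 0.515, -0.331,  0.254]), 'wrist_force': array([ 0.428,  1.445, -1.796]), 'torque': array([-0.015,  0.071,  0.011]), 'opening': np.float64(0.153)}
y [0.318 0.948 0.   ] z [ 0.948 -0.318  0.   ]
scene 537 expected head [ 0.559 -0.345  0.3  ] top pts mean [ 0.564 -0.341  0.329] zrange [0.275 0.322 0.333]
scene [0.579, 0.047, 0.201] [0.202 0.202 0.202 0.202 0.202 0.203 0.203 0.203 0.203 0.204 0.204 0.205
 0.205]
scene [0.592, 0.131, 0.201] [0.202 0.203 0.203 0.203 0.203 0.203 0.203 0.203 0.203 0.204 0.204 0.205
 0.205]
scene [0.606, 0.214, 0.201] [0.203 0.203 0.203 0.203 0.204 0.204 0.204 0.204 0.204 0.205 0.205 0.205
 0.205]
top [0.579, 0.047, 0.201] [0.203 0.204 0.204 0.204 0.204 0.204 0.204 0.205 0.205 0.206 0.206 0.206
 0.208]
top [0.592, 0.131, 0.201] [0.202 0.203 0.203 0.203 0.203 0.204 0.205 0.205 0.205 0.205 0.205 0.206
 0.207]
top [0.606, 0.214, 0.201] [0.204 0.204 0.204 0.204 0.205 0.205 0.205 0.205 0.205 0.205 0.206 0.206
 0.207]
```

View pics/c4.png

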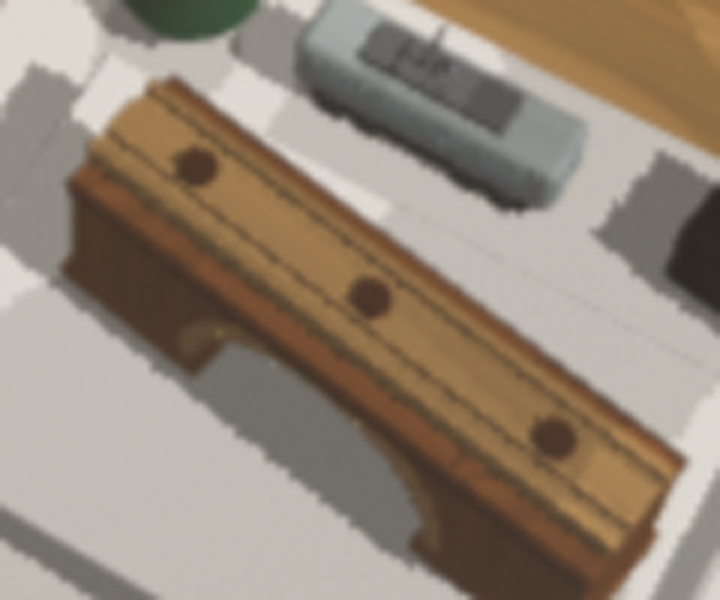

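All three caps, at (196,165), (370,297) and (553,437), sit flush and read the same height (0.203–0.204) as the untouched middle one. Now lowering the mallet onto the tray floor.

{"op": "step_arm", "data": {"motion": [[50,0,0,0,0,0,255],[110,0,0,0,0,0,255],[170,0,0,0,0,0,255],[220,0,0,0,0,0,255],[245,0,0,0,0,0,255],[255,0,0,0,0,0,255],[258,0,0,0,0,0,255],[260,0,0,0,0,0,255],[260,0,0,0,0,0,255]]}}

```text
time_s: 19.5
eef_pos: [0.5155, -0.3325, -0.0047]
eef_rot: [0.698, 0.114, 0.697, -0.115]
wrist_force: [-0.5, -0.1, -2.2]
opening: 0.154
```

{"op": "step_arm", "data": {"motion": [[1,0,0,0,0,0,255],[2,0,0,0,0,0,255],[2,0,0,0,0,0,255]]}}

```text
time_s: 19.88
eef_pos: [0.5147, -0.3318, -0.0079]
eef_rot: [0.698, 0.114, 0.698, -0.114]
wrist_force: [0.2, -0.5, -1.9]
opening: 0.156
```

{"op": "step_arm", "data": {"motion": [[1,0,0,0,0,0,255],[2,0,0,0,0,0,255],[2,0,0,0,0,0,255]]}}

```text
time_s: 20.25
eef_pos: [0.5148, -0.3319, -0.0096]
eef_rot: [0.698, 0.114, 0.698, -0.114]
wrist_force: [-1.9, 1.9, 2.0]
opening: 0.149
```

{"op": "step_arm", "data": {"motion": [[1,0,0,0,0,0,255],[1,0,0,0,0,0,255]]}}

```text
time_s: 20.5
eef_pos: [0.5148, -0.3319, -0.0097]
eef_rot: [0.698, 0.114, 0.698, -0.114]
wrist_force: [-4.7, 2.3, 9.6]
opening: 0.155
```

The mallet rests on the floor at the same height it was picked from. I'll ease off, open and retreat straight up.

{"op": "step_arm", "data": {"motion": [[-1,0,0,0,0,0,255],[-1,0,0,0,0,0,180],[-1,0,0,0,0,0,130],[-1,0,0,0,0,0,130],[-1,0,0,0,0,0,130],[-20,0,0,0,0,0,130],[-60,0,0,0,0,0,130],[-120,0,0,0,0,0,130],[-180,0,0,0,0,0,130],[-240,0,0,0,0,0,130]]}}

```text
time_s: 21.75
eef_pos: [0.5147, -0.3317, 0.2328]
eef_rot: [0.698, 0.114, 0.697, -0.115]
wrist_force: [0.8, 0.4, 0.5]
opening: 0.492
```

{"op": "step_arm", "data": {"motion": [[0,0,-50,0,0,0,130],[0,0,-100,0,0,0,130],[0,0,-120,0,0,0,130],[0,0,-120,0,0,0,130]]}}

```text
time_s: 22.25
eef_pos: [0.4005, -0.2935, 0.2308]
eef_rot: [0.698, 0.114, 0.697, -0.115]
wrist_force: [-0.1, -0.5, 0.9]
opening: 0.492
```

```bash
python3 - <<'E'
from h import *
p,d=grab('scene','end.png');C=cloud('scene',d);x,y,z=np.moveaxis(C,-1,0)
h=(z>.055)&(z<.075)&(x>.52)&(x<.6)&(y<-.3)&(y>-.39);print('head',C[h].mean(0),h.sum())
B=np.load('scene.npy');S=cv2.imread('pics/scene1.png');m=(abs(z-B[...,2])>.012)&(x>.35)&(x<.8)&(y>-.15)&(y<.42)&(d>0)&(d<3)
m=cv2.morphologyEx(m.astype(np.uint8),cv2.MORPH_OPEN,np.ones((2,2)));k,l,st,ce=cv2.connectedComponentsWithStats(m);print([(s.tolist(),c.round()) for s,c in zip(st[1:],ce[1:]) if s[4]>5])
o=ctrl.get_obs();print(o['time_s'],o['eef_pos'],o['opening'])
cv2.imwrite('pics/end2.png',cv2.resize(cv2.imread('pics/end.png')[165:405,115:445],None,fx=2.4,fy=2.4,interpolation=cv2.INTER_CUBIC))
E
```

```text
head [ 0.56404291 -0.34372264  0.06500889] 217
[([277, 21, 9, 38, 257], array([281.,  39.])), ([296, 263, 6, 3, 16], array([298., 264.]))]
22.3 [ 0.40132337 -0.2939139   0.23063016] 0.49181350290509124
```

View pics/end2.png

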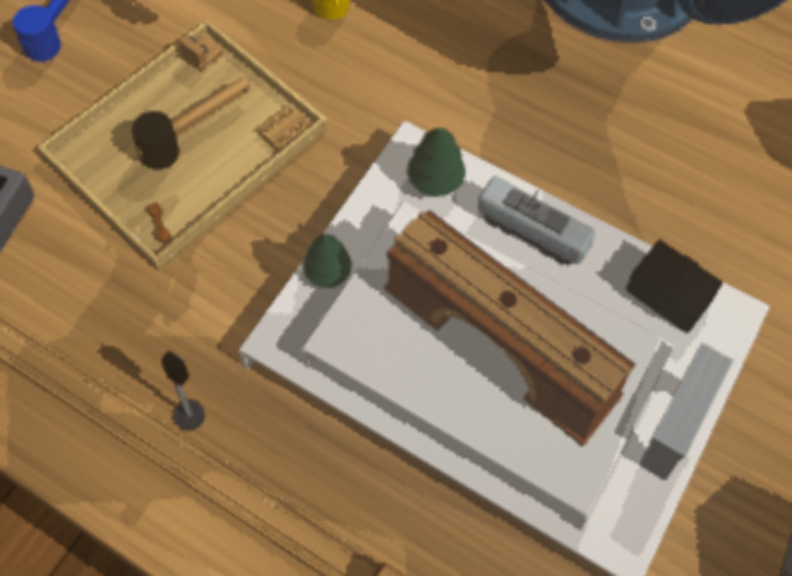

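The mallet stands on its face in the tray with its head at (155,138), top at 65 mm. All pegs are flush, and on the tiers the depth has changed only at the pegs. Handing in.

```bash
python3 -c "
from bench import ctrl
print(ctrl.hand_in())"
```

```text
the job is handed in; nothing more can be done
None
```

The job is done and handed in at about 22 s of the 45 s limit. I pressed both raised pegs home with the mallet, then stood the mallet back on the tray floor where it came from. I pressed steadily with the head's face rather than striking.

- **Pegs:** Each raised peg slid at about 9 N and then stopped, with the force rising to 23–25 N at the home height. Depth afterwards reads 0.202–0.206 m for all three caps, the same as the middle peg that was never touched.
- **Mallet:** It stands level on its face in the tray, with its top at 65 mm as at the start. The gripper is clear of it.
- **Tiers:** Comparing depth before and after, nothing changed except at the right-hand peg. The tram, trees, portal and box look unmoved.
- **Disagreement:** The reported tool height was about 30 mm lower than where the fingers really were. My first grip closed above the handle and touched nothing. I measured the offset from the camera depth and gripped again, and the gripper opening then matched the handle's width.

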